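Close a broken tile against the corner stops and weight the joint

TASK

Bring the broken tile together on the gluing board: slide its two pieces, without lifting them (their edges crumble when gripped), until both lie fully home against the back fence, the left piece against the end stop and the break closed. Then weight the joint: gently set the large blue tin squarely over the middle of the break, and the small green tin squarely and centrally on top of it. Leave the pigment jars and the dropper bottle standing where they are.

Things in the scene. Friction and masses are not known exactly. Their poses are not given: they have to be found in the camera images.
- jig: Gluing board fixed to the bench: grey-topped plywood, x -106 to +106 mm, y -176 to +141 mm, top at z = 18 mm; origin on the bench under it, z up. On it two aluminium bars, 14 mm wide, 10 mm high (tops at z = 28 mm): the back fence, with its stop face at x = +85 mm facing -x, and the end stop at the left end, with its stop face at y = +115 mm facing -y.
- fence_mid (a point): Middle of the back fence's stop face, at the board's top (jig x = +85, y = -26, z = 18 mm), axes as the jig's. The face runs 135 mm either way along y.
- stop_mid (a point): Middle of the end stop's stop face, at the board's top (jig x = +13, y = +115, z = 18 mm), axes as the jig's. The face runs 64 mm either way along x.
- joint_home (a point): Point on the board's top (z = 18 mm) at x = +35, y = +30 mm of the jig, axes as the jig's: the middle of the whole tile, and of its break, when both pieces are home. The tile's glazed top then lies 14 mm above it.
- tile_left: Left half of a broken glazed tile (terracotta, cream glaze, blue and ochre), 14 mm thick, 0.23 kg; origin on its underside. Straight edges: back x = +50 mm (to the fence), front x = -50, left y = +42.5 (to the end stop). Broken right edge: a notch through (x, y) = (-50, -48.5), (8, -36.5), (50, -44.5). Home: axes as the jig's, origin at jig x = +35, y = +72.5 mm.
- tile_right: Right half of the same tile, 14 mm thick, 0.23 kg; origin on its underside. Straight edges: back x = +50 mm (to the fence), front x = -50, right y = -42.5. Broken left edge: a blunt point through (x, y) = (-50, 36.5), (8, 48.5), (50, 40.5) that fits the notch. Home: axes as the jig's, origin at jig x = +35, y = -12.5 mm.
- tin_large: Closed, shot-filled weight tin, blue with a bright top plate, 60 x 60 x 36 mm high, about 0.45 kg; origin at the centre of its underside, z up, sides along its x and y. Stands on the bench beside the board.
- tin_small: Closed, shot-filled weight tin, green with a bright top plate, 48 x 48 x 32 mm high, about 0.28 kg; origin at the centre of its underside, z up, sides along its x and y. Stands on the bench beside the board.
- pigment_b: Bystander: round pigment jar with a red cap, 45 mm across, 106 mm high, standing on the bench beside the board; origin at the centre of its underside.
- pigment_c: Bystander: round pigment jar with a white cap, 47 mm across, 98 mm high, standing on the bench beside the board; origin at the centre of its underside.
- dropper: Bystander: brown dropper bottle with a black bulb, 34 mm across, 102 mm high, standing on the bench just in front of the board; origin at the centre of its underside.
Things that resemble listed ones, but are neither listed nor needed, are in the scene too. What is shaped like the tile_right but turquoise is not meant.

How it is judged (in metres and radians):
On the way, in this order (a step that is already met when the one before it is completed fails the run):
1. Both pieces lie home: against the back fence, the left one against the end stop, the break closed (x of tile_left in the frame of jig between 0.0325 and 0.038 m and y of tile_left in the frame of jig between 0.07 and 0.0755 m and angle between the x axis of each of tile_left, tile_right and the x axis of jig, either way round below 0.03 rad and z of each of tile_left, tile_right in the frame of jig below 0.021 m and x of tile_right in the frame of jig between 0.0325 and 0.038 m and y of tile_right in the frame of jig between -0.0155 and -0.0095 m), for 0.2 s.
2. The large tin stands squarely over the middle of the break, let go, with the pieces still home (all of step 1 and x of tin_large in the frame of joint_home between -0.012 and 0.012 m and y of tin_large in the frame of joint_home between -0.012 and 0.012 m and z of tin_large in the frame of joint_home between 0.011 and 0.017 m and angle between tin_large's own z axis and vertical below 0.06 rad and contact force between the fingers and tin_large below 0.1 N and (angle between the x axis of tin_large and the x axis of jig, either way round below 0.15 rad or angle between the x axis of tin_large and the y axis of jig, either way round below 0.15 rad)), for 0.2 s.
At the end, for the whole second after the job is handed in: Both pieces flat and home within 2.5 mm (right one 3 mm along the fence) and 0.03 rad; large tin on the tile within 12 mm each way of the break's middle and 0.15 rad of square to the board; small tin on it within 8 mm each way and 0.15 rad of square to it; all at rest, let go (all of step 2 and x of tin_small in the frame of tin_large between -0.008 and 0.008 m and y of tin_small in the frame of tin_large between -0.008 and 0.008 m and z of tin_small in the frame of tin_large between 0.033 and 0.039 m and angle between tin_small's own z axis and vertical below 0.06 rad and contact force between the fingers and tin_small below 0.1 N and (angle between the x axis of tin_small and the x axis of tin_large, either way round below 0.15 rad or angle between the x axis of tin_small and the y axis of tin_large, either way round below 0.15 rad) and linear speed of each of tile_left, tile_right, tin_large, tin_small below 0.01 m/s); the robot touches nothing.
It fails at once if a tile piece is lifted off the board or tipped (z of any of tile_left, tile_right in the frame of jig above 0.026 m or angle between any of tile_left, tile_right's own z axis and vertical above 0.12 rad).
It fails at once if one of the two pigment jars or the dropper bottle is shifted by more than 20 mm or tipped over (distance of any of pigment_b, pigment_c, dropper from where it was at the start of the episode above 0.02 m or angle between any of pigment_b, pigment_c, dropper's own z axis and vertical above 0.35 rad).
It fails at once if a weight tin is let fall (from more than about 10 mm) instead of being set down ((contact force between the fingers and tin_large below 0.1 N and linear speed of tin_large above 0.45 m/s) or (contact force between the fingers and tin_small below 0.1 N and linear speed of tin_small above 0.45 m/s)).
It also fails if it takes over 72 s, if anything falls off the work surface, if the arm or the gripper's body presses on something with over 40 N, if the wrist force passes 120 N, or if a joint passes its speed limit or range.

ROBOT

A 6-joint arm with a two-finger parallel gripper is mounted at the origin on a cart in front of the work surface, level with it; the furniture and walls round the work are solid. World frame = base frame: x ahead of the robot, y to its left, z up, the work surface at z = 0. Lengths are in mm, angles in rad, forces in N, time in s.
With the tool pointing down it reaches from about 400 to 825 mm from the base axis. Payload 7 kg.
Tool frame: the origin (TCP) lies midway between the tips of the shut fingers; the grasp point (between the pads) lies 19 mm behind it; z points along the fingers, y is the line along which they close (so a half turn about z gives the same grasp; the last joint's range is limited). The gripper opens to 85 mm and grips with 20 to 120 N. Pads are 22 mm wide; open, the fingers measure 114 mm over their backs; the gripper's body (76 mm by 85 mm) begins 54 mm behind the grasp point. The pads swing forward as they close: fully open they stand 13 mm farther back than shut.
Start: joints at [1.56, 0.359, 0.012, 0, -1.224, -0.288], TCP at [198.711, 645.065, 231.302] pointing down, gripper open.
Joint ranges: [-3.07, 3.07], [-1.43, 2.12], [-1.02, 1.25], [-3.03, 1.67], [-3.05, -0], [-3.03, 3.03]. Speed limits (rad/s): [2.39, 2.39, 3.01, 3.14, 3.14, 3.14].

INTERFACE

Orientations are given as a rotation vector (axis times angle).
In Python, from cell import manip gives the robot as it stands.
- The arm moves only by the tool send_rows, never from a script. Its argument "series" is a list of rows, each a list of 6 numbers: the shift along the tool's x, y, z in cm, then the turn, a rotation vector about the tool's x, y, z in degrees. In form: [[x, y, z, rx, ry, rz], ...]. A call has exactly 10 rows; each row is the pose to reach, as a shift and turn from the pose commanded when the call began, along the tool's axes at that moment; what a row does not reach only later rows make up. A row lasts 1/10 s, in which the tool goes at most 50 mm and 8.59 degrees, less where a joint would pass 70% of its speed; a pose out of reach is approached as far as the arm can. A call with a gripper value outside its range is refused whole. "hand" is the finger opening in cm, from 0 to 8.54, set as the call begins (left out, the last holds). The fingers move at their own pace and stop on an object; "grip_force" is the grip in N (left out, the last holds). Time passes only in rows, so rows that repeat a pose let the fingers close, or fill a call up. It gives the time, the measured TCP pose, the force, the opening and the grip force at its end, in the units of the state.
- manip.state(): the state, without advancing time (a new reading comes with each control period).
- manip.snapshot(name): name is "side" or "top" or "wrist"; returns the picture (400x640x3 uint8, red, green, blue); there is no depth.
- manip.camera_model(name): a dict with "K" (3x3 intrinsics, pixels), "world_from_camera" (4x4, takes a point from camera to world coordinates); the wrist camera has in their place "T_tool_cam" (4x4, takes a point from camera to tool coordinates, whose origin is the TCP and whose axes are the flange's). Camera axes: x right, y down, z forward; pixel columns grow to the right and rows downward; lengths in mm; the calibration is good to about 2 mm. A picture is of the moment at which its call begins: read the wrist's pose just before it. camera_model takes no time and is no camera call.
- manip.close_job(): hands the job in; it is judged then, once.
The state is a dict: "time": time; "joints": joint angles; "dq": joint speeds; "joint_efforts": joint torques, N m; "ee_pos": TCP position; "orientation": TCP orientation; "contact_force": force on the tool from outside, world axes, zero at the start; "ft_torque": the same for the moment, N m; "gripper_width": finger opening in mm; "grip_force": force on a finger pad.
Only numpy, scipy, OpenCV 4.12 (cv2) and the standard library are available. Lean on these libraries where they do the work, as an engineer would, in place of code of your own. Each camera call takes 0.05 s, during which the arm holds its last target. There are 200 camera calls.

## Working session

There is one attempt and no reset: what is moved stays moved. The work goes in short steps, Python scripts to look and compute and a tool call to move; the robot and the scene stay as the last step left them, time stands still between calls to the robot, and variables do not carry over. Pictures are saved under pics/ and viewed, at most 10 in all, crops included, and the job is handed in when it is done.

Besides the shell and the picture viewer there is one more tool, called after "Emit:" as name(argument=value, ...), one argument or row to a line, values as JSON. send_rows: Moves the arm, as the interface text tells. Its arguments: {"type":"object","properties":{"series":{"type":"array","items":{"type":"array","items":{"type":"number"}}},"hand":{"type":"number"},"grip_force":{"type":"number"}},"required":["series"]}

```bash
mkdir -p pics; ls; python3 - <<'E'
from cell import manip
import cv2,numpy as np
np.set_printoptions(precision=4,suppress=True)
for n in("top","side","wrist"):
    im=manip.snapshot(n); cv2.imwrite(f"pics/{n}0.png",im[:,:,::-1]); print(n,manip.camera_model(n))
print(manip.state())
E
```

```text
pics
top {'K': array([[499.8197,   0.    , 312.9593],
       [  0.    , 499.8197, 195.3996],
       [  0.    ,   0.    ,   1.    ]]), 'world_from_camera': array([[  -0.0227,   -0.9776,    0.2092,  153.0278],
       [  -0.9997,    0.023 ,   -0.0009,   52.298 ],
       [  -0.0039,   -0.2092,   -0.9779, 1720.1468],
       [   0.    ,    0.    ,    0.    ,    1.    ]])}
side {'K': array([[369.291 ,   0.    , 325.9995],
       [  0.    , 369.291 , 200.7078],
       [  0.    ,   0.    ,   1.    ]]), 'world_from_camera': array([[   0.8535,   -0.2164,    0.4741,  -33.4788],
       [  -0.5211,   -0.3614,    0.7732, -840.4235],
       [   0.004 ,   -0.907 ,   -0.4212,  535.1913],
       [   0.    ,    0.    ,    0.    ,    1.    ]])}
wrist {'K': array([[302.1638,   0.    , 324.119 ],
       [  0.    , 302.1638, 200.452 ],
       [  0.    ,   0.    ,   1.    ]]), 'T_tool_cam': array([[  -0.0003,   -0.9598,   -0.2806,   71.8536],
       [   1.    ,   -0.0003,    0.0001,   -0.1741],
       [  -0.0002,   -0.2806,    0.9598, -142.7859],
       [   0.    ,    0.    ,    0.    ,    1.    ]])}
{'time': 0.15, 'joints': array([ 1.5601,  0.3592,  0.0113, -0.0003, -1.2241, -0.2881]), 'dq': array([-0.0005, -0.0023,  0.0032, -0.0006, -0.0006,  0.0002]), 'joint_efforts': array([ -0.0013, -58.3877,  29.3652,   6.9406,  -0.0042,   0.    ]), 'ee_pos': array([198.6088, 644.7305, 230.5903]), 'orientation': array([ 3.1053, -0.4675, -0.0001]), 'contact_force': array([-0.1444,  0.4351, -0.5764]), 'ft_torque': array([ 0.0024, -0.0123,  0.0523]), 'grip_force': 0.0, 'gripper_width': 85.62237578816601}
```

View pics/top0.png

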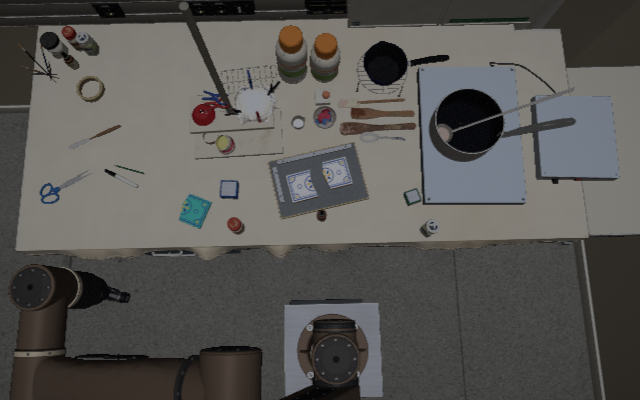

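View pics/side0.png

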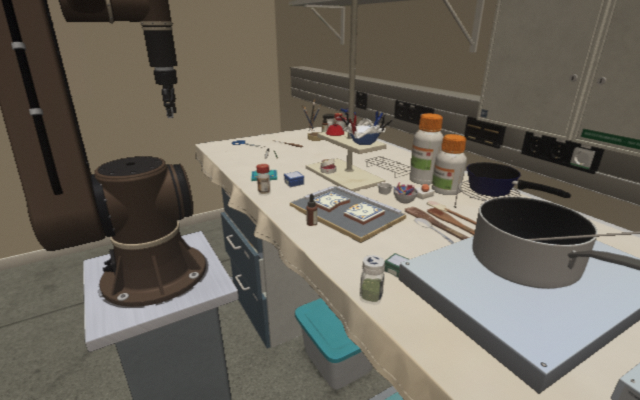

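The top view shows the board at about (318,180) with the two cream pieces on it at (303,185) and (337,173). The blue tin is at (229,189) and the green tin at (413,197). The red jar is at (235,226), the white jar at (431,228) and the dropper at (322,215). There are two candidates for tile_right: the cream piece on the board and the turquoise one at (195,210). Next is an enlarged crop to confirm which is which.

```bash
python3 - <<'E'
import cv2
im=cv2.imread("pics/top0.png")[135:245,175:445]
im=cv2.resize(im,None,fx=2.9,fy=2.9,interpolation=cv2.INTER_CUBIC)
cv2.imwrite("pics/c1.png",cv2.convertScaleAbs(im,alpha=1.5))
E
```

```text
(no output)
```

View pics/c1.png

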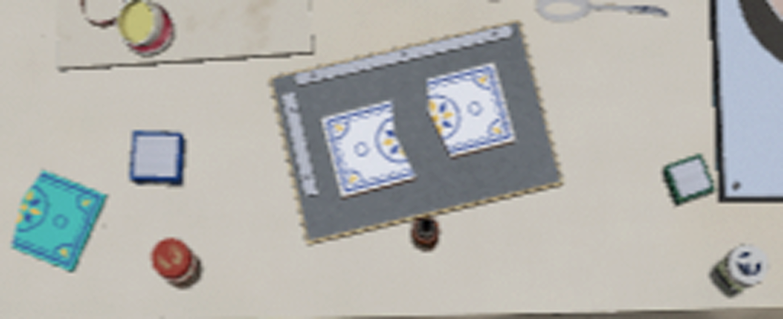

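The crop confirms it. The turquoise piece at (195,210) is a decoy lying on the bench. Cream piece L (303,185) has its notch on the right, and cream piece R (337,173) has its point on the left, so these are the two meant. The fence is along the top edge of the board and the stop is on its left. Next I'll measure roughly from the top view.

```bash
cat > h.py <<'E'
import numpy as np, cv2
from scipy.spatial.transform import Rotation as R
from cell import manip
np.set_printoptions(precision=2,suppress=True)
def cam(n,st=None):
    m=manip.camera_model(n); K=np.array(m["K"])
    if n!="wrist": return K,np.array(m["world_from_camera"])
    T=np.eye(4); T[:3,:3]=R.from_rotvec(st["orientation"]).as_matrix(); T[:3,3]=st["ee_pos"]
    return K,T@np.array(m["T_tool_cam"])
def ray(K,T,px,z):
    p=np.atleast_2d(np.float64(px)); d=np.c_[(p-K[:2,2])/[K[0,0],K[1,1]],np.ones(len(p))]@T[:3,:3].T
    return (T[:3,3]+d*((z-T[2,3])/d[:,2])[:,None])[:,:2]
def shot(name,f):
    st=manip.state(); im=manip.snapshot(name)[:,:,::-1].copy(); cv2.imwrite(f"pics/{f}.png",im); return im,cam(name,st),st
def blobs(mask,amin,k=3):
    mask=cv2.morphologyEx(mask.astype(np.uint8)*255,cv2.MORPH_CLOSE,np.ones((k,k)))
    c,_=cv2.findContours(mask,cv2.RETR_EXTERNAL,cv2.CHAIN_APPROX_NONE)
    return [x[:,0,:] for x in c if cv2.contourArea(x)>amin]
def rect(K,T,c,z):
    w=ray(K,T,c,z); (x,y),s,a=cv2.minAreaRect(w.astype(np.float32)); return np.array([x,y]),s,a
E
python3 - <<'E'
from h import *
im=cv2.imread("pics/top0.png"); K,T=cam("top")
hsv=cv2.cvtColor(im,cv2.COLOR_BGR2HSV)
for p in [(229,189),(413,197),(235,224),(429,226),(322,214),(290,200),(318,180),(322,152),(303,196),(250,180)]: print(p,hsv[p[1],p[0]],ray(K,T,p,18))
roi=np.zeros(im.shape[:2],bool); roi[135:245,175:445]=1
g=(hsv[...,2]<100)&(hsv[...,2]>50)&(hsv[...,1]<60)&roi
for c in blobs(g,1500,5): print("board",cv2.boundingRect(c),rect(K,T,c,18))
b=(hsv[...,0]>105)&(hsv[...,0]<125)&(hsv[...,1]>100)&roi
for c in blobs(b,60,7): print("blue",cv2.boundingRect(c),rect(K,T,c,36))
b=(hsv[...,0]>60)&(hsv[...,0]<90)&(hsv[...,1]>60)&roi
for c in blobs(b,60,7): print("green",cv2.boundingRect(c),rect(K,T,c,32))
# jars/dropper: cap pixel at heights
for n,p,h in (("red",(234,222),106),("white",(432,226),98),("drop",(321,211),102)): print(n,ray(K,T,p,h))
E
```

```text
(229, 189) [112  21 131] [[547.03 343.56]]
(413, 197) [115  22 128] [[ 503.4  -296.91]]
(235, 224) [ 12 106 101] [[422.91 321.35]]
(429, 226) [110  20  77] [[ 400.45 -345.24]]
(322, 214) [15 64 16] [[450.83  21.02]]
(290, 200) [107  23  78] [[502.79 130.92]]
(318, 180) [107  23  77] [[572.04  31.84]]
(322, 152) [112  22 129] [[673.95  15.11]]
(303, 196) [113  40 129] [[515.94  85.47]]
(250, 180) [ 21  19 135] [[577.68 270.27]]
board (268, 143, 101, 79) (array([552.76,  28.38]), (251.56248474121094, 315.2514343261719), 12.101175308227539)
green (180, 194, 32, 35) (array([471.63, 461.68]), (89.54615783691406, 99.74945068359375), 67.09817504882812)
red [[415.64 310.77]]
white [[ 388.59 -336.36]]
drop [[446.22  25.58]]
```

```bash
cat >> h.py <<'E'
def goto(p,heading_deg,st=None):
    """final row (cm,deg) from the present pose to TCP p, tool down, tool x at heading"""
    st=st or manip.state(); Rc=R.from_rotvec(st["orientation"])
    Rt=R.from_euler("z",heading_deg,degrees=True)*R.from_euler("x",180,degrees=True)
    d=Rc.inv().apply(np.array(p)-st["ee_pos"])/10; w=(Rc.inv()*Rt).as_rotvec(degrees=True)
    print("t",round(st["time"],2),"tcp",st["ee_pos"],"w",round(st["gripper_width"],1),"F",st["contact_force"]); print("row",np.r_[d,w])
E
python3 -c "
from h import *
goto([590,30,231],12)"
```

```text
t 0.15 tcp [198.61 644.73 230.59] w 85.6 F [-0.14  0.44 -0.58]
row [ 55.5   47.22   0.03   0.07   0.01 -29.12]
```

Emit:
send_rows(
  series=[
    [5, 4.3, 0, 0, 0, -4],
    [10, 8.5, 0, 0, 0, -8],
    [14, 12, 0, 0, 0, -12],
    [18, 15.5, 0, 0, 0, -16],
    [22, 19, 0, 0, 0, -20],
    [26, 22.3, 0, 0, 0, -24],
    [30, 25.7, 0, 0, 0, -29],
    [34, 29, 0, 0, 0, -29],
    [38, 32.5, 0, 0, 0, -29],
    [42, 36, 0, 0, 0, -29],
  ],
  hand=5.0,
)

```text
time: 1.15
ee_pos: [466.6, 220.6, 231.5]
orientation: [-3.124, -0.326, -0.0]
contact_force: [1.2, 0.7, 0.4]
gripper_width: 50.0
grip_force: 0.0
```

```bash
python3 -c "
from h import *
goto([590,30,231],12)"
```

```text
t 1.15 tcp [466.55 220.63 231.48] w 50.0 F [1.19 0.67 0.41]
row [ 8.15 21.2   0.05 -0.02 -0.02 -0.1 ]
```

Emit:
send_rows(
  series=[
    [1.5, 4, 0, 0, 0, 0],
    [3.1, 8, 0, 0, 0, 0],
    [4.6, 12, 0, 0, 0, 0],
    [6.2, 16, 0, 0, 0, 0],
    [7.5, 19.5, 0, 0, 0, 0],
    [8.1, 21.2, 0, 0, 0, 0],
    [8.1, 21.2, 0, 0, 0, 0],
    [8.1, 21.2, 0, 0, 0, 0],
    [8.1, 21.2, 0, 0, 0, 0],
    [8.1, 21.2, 0, 0, 0, 0],
  ],
)

```text
time: 2.15
ee_pos: [588.5, 32.5, 231.5]
orientation: [-3.124, -0.327, -0.0]
contact_force: [-0.7, -0.4, 0.1]
gripper_width: 50.3
grip_force: 0.0
```

```bash
python3 - <<'E'
from h import *
im,(K,T),st=shot("wrist","w1")
print(st["ee_pos"],st["orientation"],ray(K,T,[(0,0),(639,0),(0,399),(639,399)],0))
E
```

```text
[588.52  32.55 231.51] [-3.12 -0.33 -0.  ] [[ 700.29  414.16]
 [ 843.14 -261.72]
 [ 121.67  462.77]
 [ 332.63 -535.68]]
```

View pics/w1.png

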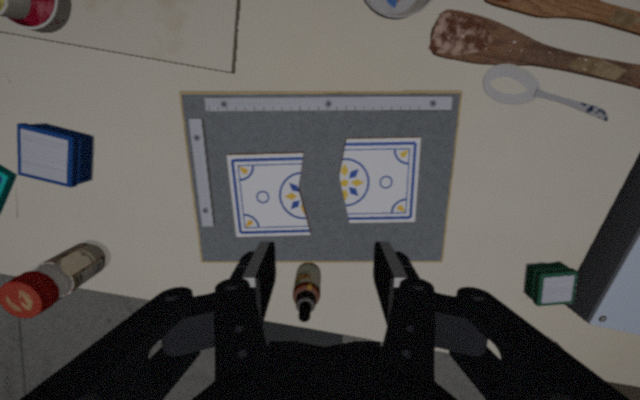

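The wrist view shows the board with corners at about (182,91), (461,91), (442,261) and (203,261). The left piece spans (228–305, 152–236) and the right piece (340–421, 138–222). The blue tin's plate is near (44,154), the green tin's near (560,288), and the dropper is at (305,290).

```bash
cat >> h.py <<'E'
def tile_masks(im,box):
    hsv=cv2.cvtColor(im,cv2.COLOR_BGR2HSV); roi=np.zeros(im.shape[:2],bool); x0,y0,x1,y1=box; roi[y0:y1,x0:x1]=1
    return blobs((hsv[...,2]>110)&roi,800,9)
E
python3 - <<'E'
from h import *
im=cv2.imread("pics/w1.png"); st=manip.state(); K,T=cam("wrist",st)
cor=ray(K,T,[(182,91),(461,91),(442,261),(203,261)],18); print("board",cor,np.linalg.norm(np.diff(cor,axis=0),axis=1))
# bars tops z=28 and tiles z=32 contours
for c in tile_masks(im,(186,93,455,255)):
    z=28 if min(cv2.boundingRect(c)[2:])<30 else 32
    print(cv2.boundingRect(c),z,rect(K,T,c,z), ray(K,T,cv2.approxPolyDP(c.reshape(-1,1,2),4,True)[:,0],z).round(1).tolist())
hsv=cv2.cvtColor(im,cv2.COLOR_BGR2HSV)
for n,p in(("b",(44,154)),("bs",(80,158)),("g",(558,288)),("gs",(540,272))): print(n,hsv[p[1],p[0]])
for n,box,z in(("blue",(15,120,96,190),36),("green",(522,258,582,308),32)):
    x0,y0,x1,y1=box; roi=np.zeros(im.shape[:2],bool); roi[y0:y1,x0:x1]=1
    m=(hsv[...,1]<75)&(hsv[...,2]>85)&((hsv[...,0]>95) if n=="blue" else True)&roi
    for c in blobs(m,200,1): print(n,cv2.boundingRect(c),rect(K,T,c,z))
for n,p,h in(("red",(20,300),106),("drop",(305,310),102)): print(n,ray(K,T,p,h))
E
```

```text
board [[ 648.37  206.48]
 [ 712.51  -96.81]
 [ 508.38 -141.75]
 [ 443.87  163.39]] [310.   209.02 311.89]
(227, 153, 83, 84) 32 (array([552.72,  91.06]), (100.08456420898438, 89.98369598388672), 13.651970863342285) [[610.5, 62.6], [590.8, 145.1], [494.8, 121.4], [515.6, 35.9], [563.7, 58.5]]
(339, 138, 82, 85) 32 (array([596.11, -30.18]), (100.13478088378906, 91.09217071533203), 12.907238960266113) [[636.2, 16.4], [591.1, 15.4], [542.1, -8.0], [558.3, -84.6], [654.0, -62.8]]
(186, 119, 27, 136) 28 (array([539.92, 173.09]), (167.3473358154297, 31.51175880432129), 4.640024185180664) [[621.1, 191.1], [455.2, 182.0], [458.9, 164.8], [496.1, 170.7], [503.6, 154.4], [618.3, 178.7]]
(187, 93, 265, 18) 28 (array([668.81,  54.32]), (17.619037628173828, 287.06048583984375), 11.939966201782227) [[647.7, 196.6], [651.5, 178.6], [635.4, 174.8], [695.0, -86.8], [702.9, -84.2]]
b [113  16 125]
bs [111 188  53]
g [120  16 126]
gs [ 75 255  22]
blue (20, 129, 48, 54) (array([548.04, 344.51]), (50.78073501586914, 51.08146286010742), 86.67378997802734)
green (541, 275, 34, 29) (array([ 506.76, -292.39]), (39.078575134277344, 39.08721160888672), 17.799001693725586)
green (522, 258, 60, 50) (array([ 511.92, -274.93]), (71.12471008300781, 75.06759643554688), 11.938176155090332)
red [[413.97 313.71]]
drop [[459.68  25.71]]
```

```bash
cat >> h.py <<'E'
TH=np.radians(11.94); O=np.array([574.7,49.95]); RJ=np.array([[np.cos(TH),-np.sin(TH)],[np.sin(TH),np.cos(TH)]])
def J2W(x,y): return O+RJ@[x,y]
def W2J(p): return (np.atleast_2d(p)-O)@RJ
E
python3 - <<'E'
from h import *
im=cv2.imread("pics/w1.png"); st=manip.state(); K,T=cam("wrist",st)
for c in tile_masks(im,(225,130,430,240)): w=W2J(ray(K,T,c,32)); print("tile jig",w.min(0),w.max(0))
# fence stop-face lower top edge, stop face edge by brightness profiles
g=cv2.cvtColor(im,cv2.COLOR_BGR2GRAY).astype(int)
for u in(250,320,400): v=100+np.argmin(np.diff(g[100:125,u])); print("fence face",W2J(ray(K,T,(u,v+.5),28)))
for v in(140,190): u=195+np.argmin(np.diff(g[v,195:225])); print("stop face",W2J(ray(K,T,(u+.5,v),28)))
goto([*J2W(-82,63),120],11.94)
goto([*J2W(-82,63),22],11.94)
E
```

```text
tile jig [-63.4   -1.59] [37.65 90.63]
tile jig [ -45.2  -129.13] [ 54.28 -37.14]
fence face [[83.65 61.43]]
fence face [[ 83.65 -15.48]]
fence face [[  84.7 -103.3]]
stop face [[ 51.75 114.96]]
stop face [[ -6.43 115.5 ]]
t 2.2 tcp [588.6   32.58 231.55] w 50.2 F [ 0.84  0.04 -1.06]
row [-9.2  -8.29 11.15 -0.01 -0.02  0.01]
t 2.2 tcp [588.6   32.58 231.55] w 50.2 F [ 0.84  0.04 -1.06]
row [-9.21 -8.29 20.95 -0.01 -0.02  0.01]
```

Emit:
send_rows(
  series=[
    [-3, -3, 0, 0, 0, 0],
    [-6, -6, 2, 0, 0, 0],
    [-9.2, -8.3, 4, 0, 0, 0],
    [-9.2, -8.3, 8, 0, 0, 0],
    [-9.2, -8.3, 12, 0, 0, 0],
    [-9.2, -8.3, 16, 0, 0, 0],
    [-9.2, -8.3, 19, 0, 0, 0],
    [-9.2, -8.3, 20.5, 0, 0, 0],
    [-9.2, -8.3, 20.9, 0, 0, 0],
    [-9.2, -8.3, 20.9, 0, 0, 0],
  ],
  hand=3.0,
)

```text
time: 3.2
ee_pos: [481.6, 94.4, 22.3]
orientation: [3.124, 0.327, -0.001]
contact_force: [1.8, -0.1, 0.4]
gripper_width: 30.2
grip_force: 0.0
```

```bash
python3 - <<'E'
from h import *
goto([*J2W(-26,63),22],11.94)
print(W2J(manip.state()["ee_pos"][:2]))
E
```

```text
t 3.2 tcp [481.63  94.35  22.27] w 30.2 F [ 1.78 -0.09  0.41]
row [ 5.59 -0.03  0.02  0.02  0.03 -0.01]
[[-81.87  62.7 ]]
```

Emit:
send_rows(
  series=[
    [0.6, 0, 0, 0, 0, 0],
    [1.1, 0, 0, 0, 0, 0],
    [1.7, 0, 0, 0, 0, 0],
    [2.3, 0, 0, 0, 0, 0],
    [2.9, 0, 0, 0, 0, 0],
    [3.5, 0, 0, 0, 0, 0],
    [4.1, 0, 0, 0, 0, 0],
    [4.6, 0, 0, 0, 0, 0],
    [5.0, 0, 0, 0, 0, 0],
    [5.2, 0, 0, 0, 0, 0],
  ],
)

```text
time: 4.2
ee_pos: [533.0, 104.8, 22.2]
orientation: [-3.125, -0.325, -0.0]
contact_force: [-2.3, -0.7, 1.6]
gripper_width: 29.9
grip_force: 1.1
```

Emit:
send_rows(
  series=[
    [0.1, 0, 0, 0, 0, 0],
    [0.1, 0, 0, 0, 0, 0],
    [0.2, 0, 0, 0, 0, 0],
    [0.2, 0, 0, 0, 0, 0],
    [0.3, 0, 0, 0, 0, 0],
    [0.3, 0, 0, 0, 0, 0],
    [0.3, 0, 0, 0, 0, 0],
    [0.3, 0, 0, 0, 0, 0],
    [0.3, 0, 0, 0, 0, 0],
    [0.3, 0, 0, 0, 0, 0],
  ],
)

```text
time: 5.2
ee_pos: [534.7, 105.0, 22.2]
orientation: [3.124, 0.325, -0.002]
contact_force: [-5.2, -1.2, 2.3]
gripper_width: 30.0
grip_force: 2.5
```

```bash
python3 - <<'E'
from h import *
im,(K,T),st=shot("wrist","w2")
print(W2J(st["ee_pos"][:2]),st["contact_force"],st["time"])
for c in tile_masks(im,(0,0,640,399)):
    w=W2J(ray(K,T,c,32)); s=w.max(0)-w.min(0)
    if 80<s[0]<130 and 80<s[1]<130: print(w.min(0),w.max(0),rect(K,T,c,32),cv2.boundingRect(c))
E
```

```text
[[-27.77  62.15]] [-5.16 -1.23  2.3 ] 5.2
```

View pics/w2.png

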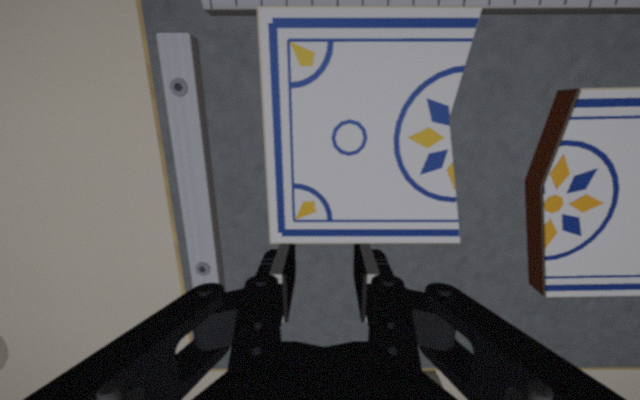

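The left piece now lies against the fence: its back edge is at row ~8 and the force has risen. Next is the right piece.

```bash
python3 - <<'E'
from h import *
goto([*J2W(-66,-84),22],11.94)
E
```

```text
t 5.25 tcp [534.65 104.95  22.16] w 30.0 F [-5.09  0.23  2.36]
row [-3.8  14.61  0.03  0.02  0.09 -0.07]
```

Emit:
send_rows(
  series=[
    [-1, 0, 0, 0, 0, 0],
    [-1.5, 0, -2, 0, 0, 0],
    [-1.8, 2, -4, 0, 0, 0],
    [-2.3, 5.5, -4, 0, 0, 0],
    [-3, 9, -4, 0, 0, 0],
    [-3.6, 12.5, -4, 0, 0, 0],
    [-3.8, 14.6, -4, 0, 0, 0],
    [-3.8, 14.6, -2, 0, 0, 0],
    [-3.8, 14.6, 0, 0, 0, 0],
    [-3.8, 14.6, 0, 0, 0, 0],
  ],
  hand=5.0,
)

```text
time: 6.25
ee_pos: [526.9, -45.9, 20.5]
orientation: [3.125, 0.324, -0.004]
contact_force: [-0.9, 2.1, -0.3]
gripper_width: 50.0
grip_force: 0.0
```

```bash
python3 - <<'E'
from h import *
goto([*J2W(-28,-84),22],11.94)
E
```

```text
t 6.25 tcp [526.92 -45.91  20.51] w 50.0 F [-0.93  2.11 -0.29]
row [ 3.86  0.   -0.16 -0.    0.16 -0.11]
```

Emit:
send_rows(
  series=[
    [0.5, 0, 0, 0, 0, 0],
    [1, 0, 0, 0, 0, 0],
    [1.5, 0, 0, 0, 0, 0],
    [2, 0, 0, 0, 0, 0],
    [2.5, 0, 0, 0, 0, 0],
    [3.0, 0, 0, 0, 0, 0],
    [3.4, 0, 0, 0, 0, 0],
    [3.6, 0, 0, 0, 0, 0],
    [3.8, 0, 0, 0, 0, 0],
    [4.0, 0, 0, 0, 0, 0],
  ],
)

```text
time: 7.25
ee_pos: [565.3, -37.7, 21.8]
orientation: [3.124, 0.324, -0.007]
contact_force: [-10.3, -1.0, 7.6]
gripper_width: 49.7
grip_force: 5.2
```

```bash
python3 - <<'E'
from h import *
goto([*J2W(30,-147),100],11.94-90)
print(W2J(manip.state()["ee_pos"][:2]))
goto([*J2W(30,-147),22],11.94-90)
E
```

```text
t 7.25 tcp [565.34 -37.74  21.83] w 49.7 F [-10.31  -1.02   7.57]
row [ 5.71  6.3  -7.84  0.2   0.2  89.91]
[[-27.3  -83.86]]
t 7.25 tcp [565.34 -37.74  21.83] w 49.7 F [-10.31  -1.02   7.57]
row [ 5.74  6.3  -0.04  0.2   0.2  89.91]
```

Emit:
send_rows(
  series=[
    [-1, 0, 0, 0, 0, 0],
    [-1.5, 0, -3, 0, 0, 8],
    [-1, 1, -6, 0, 0, 16],
    [0, 2.5, -8, 0, 0, 24],
    [1, 3.5, -8, 0, 0, 32],
    [2, 4.5, -8, 0, 0, 40],
    [3, 5.3, -8, 0, 0, 48],
    [4, 6, -8, 0, 0, 56],
    [5, 6.3, -8, 0, 0, 64],
    [5.7, 6.3, -8, 0, 0, 72],
  ],
)

```text
time: 8.25
ee_pos: [637.1, -87.4, 102.3]
orientation: [-2.713, 1.582, -0.002]
contact_force: [-0.1, -0.1, 1.0]
gripper_width: 49.6
grip_force: 0.0
```

```bash
python3 - <<'E'
from h import *
goto([*J2W(30,-147),22],11.94-90)
E
```

```text
t 8.25 tcp [637.12 -87.37 102.3 ] w 49.6 F [-0.07 -0.12  0.99]
row [-0.11  0.26  8.03 -0.08 -0.02 17.58]
```

Emit:
send_rows(
  series=[
    [-0.1, 0.3, 0, 0, 0, 8.5],
    [-0.1, 0.3, 2, 0, 0, 17.6],
    [-0.1, 0.3, 4, 0, 0, 17.6],
    [-0.1, 0.3, 6, 0, 0, 17.6],
    [-0.1, 0.3, 7.5, 0, 0, 17.6],
    [-0.1, 0.3, 8, 0, 0, 17.6],
    [-0.1, 0.3, 8, 0, 0, 17.6],
    [-0.1, 0.3, 8, 0, 0, 17.6],
    [-0.1, 0.3, 8, 0, 0, 17.6],
    [-0.1, 0.3, 8, 0, 0, 17.6],
  ],
)

```text
time: 9.25
ee_pos: [633.8, -87.6, 23.2]
orientation: [-2.446, 1.97, -0.002]
contact_force: [-0.8, -0.3, -0.4]
gripper_width: 50.1
grip_force: 0.0
```

```bash
python3 - <<'E'
from h import *
goto([*J2W(30,-68),22],11.94-90)
print(W2J(manip.state()["ee_pos"][:2]))
E
```

```text
t 9.25 tcp [633.79 -87.61  23.18] w 50.1 F [-0.8  -0.33 -0.4 ]
row [-7.88 -0.11  0.12 -0.09 -0.01  0.34]
[[  29.35 -146.81]]
```

Emit:
send_rows(
  series=[
    [-0.6, 0, 0, 0, 0, 0],
    [-1.1, 0, 0, 0, 0, 0],
    [-1.6, 0, 0, 0, 0, 0],
    [-2.1, 0, 0, 0, 0, 0],
    [-2.6, 0, 0, 0, 0, 0],
    [-3.1, 0, 0, 0, 0, 0],
    [-3.6, 0, 0, 0, 0, 0],
    [-4.1, 0, 0, 0, 0, 0],
    [-4.4, 0, 0, 0, 0, 0],
    [-4.7, 0, 0, 0, 0, 0],
  ],
)

```text
time: 10.25
ee_pos: [623.2, -41.5, 22.3]
orientation: [2.446, -1.971, -0.0]
contact_force: [0.1, -1.0, 1.0]
gripper_width: 49.7
grip_force: 0.8
```

Emit:
send_rows(
  series=[
    [-0.3, 0, 0, 0, 0, 0],
    [-0.6, 0, 0, 0, 0, 0],
    [-0.9, 0, 0, 0, 0, 0],
    [-1.2, 0, 0, 0, 0, 0],
    [-1.5, 0, 0, 0, 0, 0],
    [-1.8, 0, 0, 0, 0, 0],
    [-2.0, 0, 0, 0, 0, 0],
    [-2.2, 0, 0, 0, 0, 0],
    [-2.4, 0, 0, 0, 0, 0],
    [-2.6, 0, 0, 0, 0, 0],
  ],
)

```text
time: 11.25
ee_pos: [617.7, -16.2, 22.3]
orientation: [2.446, -1.971, 0.0]
contact_force: [-0.3, -2.4, 1.4]
gripper_width: 49.9
grip_force: 1.4
```

```bash
python3 - <<'E'
from h import *
goto([*J2W(30,-68),22],11.94-90)
im,(K,T),st=shot("wrist","w3")
print(W2J(manip.state()["ee_pos"][:2]))
E
```

```text
t 11.25 tcp [617.67 -16.24  22.29] w 49.9 F [-0.26 -2.39  1.38]
row [-0.56 -0.17  0.03  0.   -0.    0.34]
[[ 28.34 -73.37]]
```

View pics/w3.png

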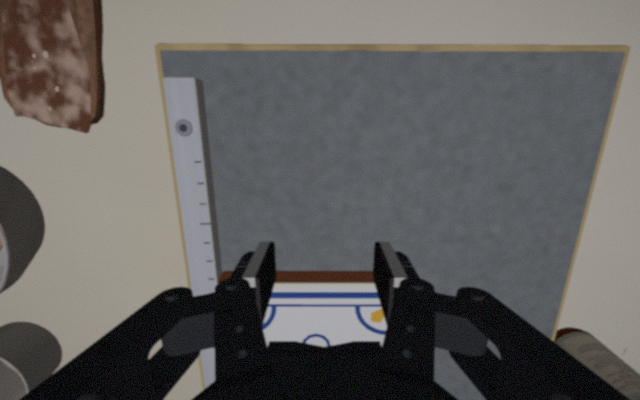

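The view shows the right piece's right edge flush across both fingers and square, at rows 270–283. I'll keep pushing until the stop takes load.

Emit:
send_rows(
  series=[
    [-0.1, 0, 0, 0, 0, 0],
    [-0.2, 0, 0, 0, 0, 0],
    [-0.3, 0, 0, 0, 0, 0],
    [-0.35, 0, 0, 0, 0, 0],
    [-0.4, 0, 0, 0, 0, 0],
    [-0.45, 0, 0, 0, 0, 0],
    [-0.5, 0, 0, 0, 0, 0],
    [-0.55, 0, 0, 0, 0, 0],
    [-0.6, 0, 0, 0, 0, 0],
    [-0.65, 0, 0, 0, 0, 0],
  ],
)

```text
time: 12.3
ee_pos: [616.3, -10.0, 22.3]
orientation: [2.446, -1.971, -0.0]
contact_force: [0.1, -2.9, 0.8]
gripper_width: 50.3
grip_force: 1.4
```

Emit:
send_rows(
  series=[
    [-0.05, 0, 0, 0, 0, 0],
    [-0.1, 0, 0, 0, 0, 0],
    [-0.15, 0, 0, 0, 0, 0],
    [-0.2, 0, 0, 0, 0, 0],
    [-0.25, 0, 0, 0, 0, 0],
    [-0.3, 0, 0, 0, 0, 0],
    [-0.3, 0, 0, 0, 0, 0],
    [-0.3, 0, 0, 0, 0, 0],
    [-0.3, 0, 0, 0, 0, 0],
    [-0.3, 0, 0, 0, 0, 0],
  ],
)

```text
time: 13.3
ee_pos: [615.6, -7.2, 22.3]
orientation: [2.446, -1.971, -0.0]
contact_force: [0.8, -4.5, 0.7]
gripper_width: 49.8
grip_force: 2.1
```

```bash
python3 - <<'E'
from h import *
goto([*J2W(-40,-68),120],11.94)
print(W2J(manip.state()["ee_pos"][:2]))
E
```

```text
t 13.3 tcp [615.64  -7.19  22.28] w 49.8 F [ 0.77 -4.55  0.7 ]
row [  0.32   6.83  -9.77   0.01   0.   -89.66]
[[ 28.23 -64.37]]
```

Emit:
send_rows(
  series=[
    [-0.05, 0, 0, 0, 0, 0],
    [-0.1, 0, 0, 0, 0, 0],
    [-0.15, 0, 0, 0, 0, 0],
    [-0.2, 0, 0, 0, 0, 0],
    [-0.2, 0, 0, 0, 0, 0],
    [-0.2, 0, 0, 0, 0, 0],
    [-0.2, 0, 0, 0, 0, 0],
    [-0.2, 0, 0, 0, 0, 0],
    [-0.2, 0, 0, 0, 0, 0],
    [-0.2, 0, 0, 0, 0, 0],
  ],
)

```text
time: 14.3
ee_pos: [615.3, -6.9, 22.4]
orientation: [2.445, -1.971, 0.001]
contact_force: [3.7, -13.6, -0.3]
gripper_width: 50.0
grip_force: 7.1
```

```bash
python3 - <<'E'
from h import *
print(W2J(manip.state()["ee_pos"][:2]))
im,(K,T),st=shot("top","t2")
c=cv2.resize(im[140:220,262:372],None,fx=6,fy=6,interpolation=cv2.INTER_CUBIC); cv2.imwrite("pics/t2c.png",cv2.convertScaleAbs(c,alpha=1.5))
E
```

```text
[[ 27.99 -64.07]]
```

The force jumped to 14 N with almost no travel, so the stop has been reached. I'll back off and look from above.

Emit:
send_rows(
  series=[
    [1, 0, 0, 0, 0, 0],
    [1.5, 0, -3, 0, 0, -8],
    [1.5, 1, -6, 0, 0, -16],
    [1, 2, -9, 0, 0, -24],
    [0, 3, -11, 0, 0, -32],
    [-2, 3.5, -13, 0, 0, -40],
    [-4, 4, -13, 0, 0, -48],
    [-6, 4, -13, 0, 0, -56],
    [-8, 4, -13, 0, 0, -64],
    [-9, 4, -13, 0, 0, -72],
  ],
)

```text
time: 15.35
ee_pos: [556.6, 76.1, 152.5]
orientation: [-3.137, 0.146, -0.0]
contact_force: [1.3, -0.8, -0.3]
gripper_width: 49.9
grip_force: 0.0
```

Emit:
send_rows(
  series=[
    [0, 0, 0, 0, 0, -8],
    [0, 0, 0, 0, 0, -16],
    [0, 0, 0, 0, 0, -17.7],
    [0, 0, 0, 0, 0, -17.7],
    [0, 0, 0, 0, 0, -17.7],
    [0, 0, 0, 0, 0, -17.7],
    [0, 0, 0, 0, 0, -17.7],
    [0, 0, 0, 0, 0, -17.7],
    [0, 0, 0, 0, 0, -17.7],
    [0, 0, 0, 0, 0, -17.7],
  ],
)

```text
time: 16.35
ee_pos: [557.0, 74.3, 152.3]
orientation: [3.124, 0.327, -0.0]
contact_force: [-0.5, -0.0, 0.6]
gripper_width: 49.7
grip_force: 0.0
```

```bash
python3 - <<'E'
from h import *
im,(K,T),st=shot("wrist","w4")
print(st["time"],W2J(st["ee_pos"][:2]),st["ee_pos"][2])
for c in tile_masks(im,(0,0,640,300)):
    w=W2J(ray(K,T,c,32)); print(cv2.boundingRect(c),w.min(0),w.max(0))
E
```

```text
16.35 [[-12.27  27.45]] 152.2792117127605
(271, 278, 108, 22) [-120.28  -26.73] [-96.56  80.56]
(0, 0, 640, 300) [-120.29 -281.56] [141.36 348.44]
```

View pics/w4.png

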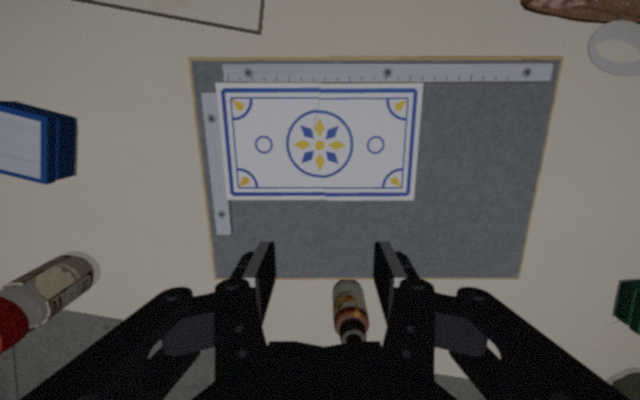

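The break is closed. The joined tile spans columns 215–424 and rows 83–201, against both the fence and the stop. I'll check the edges numerically.

```bash
cat >> h.py <<'E'
def edges(im,K,T,segs):
    g=cv2.GaussianBlur(cv2.cvtColor(im,cv2.COLOR_BGR2GRAY),(3,3),0).astype(float)
    for n,axis,rng,lo,hi,z in segs:
        pts=[]
        for k in rng:
            s=g[lo:hi,k] if axis=="v" else g[k,lo:hi]
            d=np.abs(np.diff(s)); i=d.argmax()
            if 0<i<len(d)-1:
                den=d[i-1]-2*d[i]+d[i+1]; i=i+(.5*(d[i-1]-d[i+1])/den if den else 0)
            q=lo+i+.5; pts.append((k,q) if axis=="v" else (q,k))
        w=W2J(ray(K,T,pts,z)); a,b=(1,0) if axis=="v" else (0,1)
        p=np.polyfit(w[:,a],w[:,b],1); r=w[:,b]-np.polyval(p,w[:,a]); k=np.abs(r)<1.5; p=np.polyfit(w[k,a],w[k,b],1)
        print(n,"pos",round(w[k,b].mean(),2),"slope",round(p[0],4),"rms",round(r[k].std(),2))
E
python3 - <<'E'
from h import *
im=cv2.imread("pics/w4.png"); K,T=cam("wrist",manip.state())
edges(im,K,T,[("L front","v",range(240,308,2),190,212,32),("R front","v",range(335,405,2),190,212,32),
("L back","v",range(225,300,2),76,88,32),("R back","v",range(345,415,2),76,88,32),
("fence face","v",range(430,545,2),74,90,28),("stop face","h",range(204,232),225,240,28),
("left end","h",range(110,190,2),212,224,32),("right end","h",range(95,190,2),410,430,32)])
E
```

```text
L front pos -12.47 slope -0.0049 rms 0.07
R front pos -9.86 slope 0.0194 rms 0.73
L back pos 80.15 slope 0.0378 rms 0.78
R back pos 82.28 slope -0.0074 rms 0.05
fence face pos 84.37 slope -0.0073 rms 0.08
stop face pos 116.13 slope -0.0007 rms 0.12
left end pos 114.32 slope -0.1292 rms 0.67
right end pos -48.45 slope 0.0521 rms 0.8
```

```bash
python3 - <<'E'
from h import *
im=cv2.imread("pics/w4.png"); K,T=cam("wrist",manip.state())
g=cv2.cvtColor(im,cv2.COLOR_BGR2GRAY)
print(g[182:206,260],g[182:206,380],g[74:94,260],g[74:94,380],g[150,205:232],g[150,405:430],sep="\n")
edges(im,K,T,[("L front","v",range(240,310,2),195,208,32),("R front","v",range(325,405,2),195,208,32),
("L line","v",range(245,310,2),184,190,32),("R line","v",range(325,395,2),184,190,32),("right end","h",range(95,190,2),415,430,32)])
E
```

```text
[153 151 153 151 140 108 121 143 149 141 107  67  62  91 132 150 147 137
 109  87  83  81  83  82]
[153 149 147 148 136 105 114 140 151 142 118  83  64  86 118 144 146 139
 119  94  81  85  78  82]
[121 124 126 128 124 124 125 118 120 141 147 152 149 136 101  69  64  81
 112 141]
[129 129 126 126 124 130 123 111 104 126 146 147 150 136 111  78  70  78
 106 138]
[ 75  81 106 123 127 124 124 128 128 123 121 123 128 131 129 132 132 143
 146 149 138 110  75  63  83 122 146]
[128 146 150 136 112  80  74  91 124 147 149 145 131 107  90  79  79  82
  79  75  77  79  78  73  80]
L front pos -12.63 slope -0.0002 rms 0.0
R front pos -12.61 slope -0.0002 rms 0.0
L line pos -6.12 slope -0.0002 rms 0.25
R line pos -4.78 slope 0.0368 rms 0.79
right end pos -52.03 slope 0.0846 rms 0.87
```

```bash
cat >> h.py <<'E'
def stripe(im,K,T,n,axis,rng,lo,hi,z=32):
    g=cv2.cvtColor(im,cv2.COLOR_BGR2GRAY).astype(float); pts=[]
    for k in rng:
        s=g[lo:hi,k] if axis=="v" else g[k,lo:hi]
        w=np.clip(125-s,0,None); q=lo+(w*np.arange(len(w))).sum()/w.sum(); pts.append((k,q) if axis=="v" else (q,k))
    w=W2J(ray(K,T,pts,z)); a,b=(1,0) if axis=="v" else (0,1); p=np.polyfit(w[:,a],w[:,b],1)
    print(n,"pos",round(w[:,b].mean(),2),"slope",round(p[0],4),"rms",round((w[:,b]-np.polyval(p,w[:,a])).std(),2))
E
python3 - <<'E'
from h import *
im=cv2.imread("pics/w4.png"); K,T=cam("wrist",manip.state())
for a in [("L front","v",range(235,315),190,198),("R front","v",range(325,405),190,198),
("L back","v",range(232,305),87,94),("R back","v",range(335,408),87,94),
("left","h",range(100,190),224,234),("right","h",range(100,190),406,416)]: stripe(im,K,T,*a)
E
```

```text
L front pos -10.85 slope -0.0023 rms 0.04
R front pos -11.22 slope -0.0057 rms 0.09
L back pos 77.19 slope -0.0036 rms 0.04
R back pos 76.92 slope -0.0048 rms 0.04
left pos 110.22 slope -0.0189 rms 0.42
right pos -47.48 slope 0.0193 rms 0.22
```

The stripes of both pieces are collinear and parallel to the fence, within about 0.4 mm and 0.005 rad. One more press on both fronts at once will make sure they are seated on the fence.

Emit:
send_rows(
  series=[
    [-2, 0, 0, 0, 0, 0],
    [-3, 0.2, 2, 0, 0, 0],
    [-3, 0.2, 5, 0, 0, 0],
    [-3, 0.2, 8, 0, 0, 0],
    [-3, 0.2, 11, 0, 0, 0],
    [-3, 0.2, 12.5, 0, 0, 0],
    [-3, 0.2, 13, 0, 0, 0],
    [-3, 0.2, 13, 0, 0, 0],
    [-2.5, 0.2, 13, 0, 0, 0],
    [-2.0, 0.2, 13, 0, 0, 0],
  ],
)

```text
time: 17.4
ee_pos: [539.2, 68.7, 23.6]
orientation: [-3.124, -0.328, -0.003]
contact_force: [-0.4, 0.7, 0.3]
gripper_width: 50.2
grip_force: 0.0
```

Emit:
send_rows(
  series=[
    [0.1, 0, 0, 0, 0, 0],
    [0.2, 0, 0, 0, 0, 0],
    [0.3, 0, 0, 0, 0, 0],
    [0.4, 0, 0, 0, 0, 0],
    [0.5, 0, 0, 0, 0, 0],
    [0.55, 0, 0, 0, 0, 0],
    [0.6, 0, 0, 0, 0, 0],
    [0.65, 0, 0, 0, 0, 0],
    [0.65, 0, 0, 0, 0, 0],
    [0.65, 0, 0, 0, 0, 0],
  ],
)

```text
time: 18.4
ee_pos: [542.5, 68.8, 21.9]
orientation: [3.124, 0.327, -0.005]
contact_force: [-6.9, -0.5, 5.6]
gripper_width: 49.7
grip_force: 3.6
```

```bash
python3 - <<'E'
from h import *
print(W2J(manip.state()["ee_pos"][:2]))
E
```

```text
[[-27.61  25.12]]
```

```bash
python3 - <<'E'
from h import *
goto([500,344,150],-3.3)
E
```

```text
t 18.4 tcp [542.49  68.81  21.95] w 49.7 F [-6.92 -0.5   5.6 ]
row [  1.51 -27.8  -12.82   0.05   0.18  15.26]
```

Emit:
send_rows(
  series=[
    [-1, 0, 0, 0, 0, 0],
    [-1.5, 0, -4, 0, 0, 0],
    [-1.5, 0, -8, 0, 0, 0],
    [-1, -4, -12, 0, 0, 4],
    [0, -9, -12.8, 0, 0, 8],
    [0.5, -13.5, -12.8, 0, 0, 12],
    [1, -18, -12.8, 0, 0, 15],
    [1.5, -22.5, -12.8, 0, 0.2, 15.3],
    [1.5, -26, -12.8, 0, 0.2, 15.3],
    [1.5, -27.8, -12.8, 0, 0.2, 15.3],
  ],
  hand=8.5,
  grip_force=40,
)

```text
time: 19.4
ee_pos: [500.7, 347.7, 150.3]
orientation: [-3.139, 0.088, -0.007]
contact_force: [-0.8, -1.0, 0.7]
gripper_width: 85.0
grip_force: 0.0
```

Emit:
send_rows(
  series=[
    [0, 0, 0, 0, 0, 0],
    [0, 0, 0, 0, 0, 0],
    [0, 0, 0, 0, 0, 0],
    [0, 0, 0, 0, 0, 0],
    [0, 0, 0, 0, 0, 0],
    [0, 0, 0, 0, 0, 0],
    [0, 0, 0, 0, 0, 0],
    [0, 0, 0, 0, 0, 0],
    [0, 0, 0, 0, 0, 0],
    [0, 0, 0, 0, 0, 0],
  ],
)

```text
time: 20.4
ee_pos: [501.2, 344.6, 150.3]
orientation: [-3.14, 0.091, -0.005]
contact_force: [-0.8, 0.4, 0.2]
gripper_width: 84.8
grip_force: 0.0
```

```bash
python3 - <<'E'
from h import *
im,(K,T),st=shot("wrist","w5")
hsv=cv2.cvtColor(im,cv2.COLOR_BGR2HSV)
m=(hsv[...,0]>100)&(hsv[...,0]<125)&(hsv[...,1]>120)&(hsv[...,2]>30)
for c in blobs(m,1000,25): print("blue",cv2.boundingRect(c),rect(K,T,c,36))
x,y,w,h=cv2.boundingRect(max(blobs(m,1000,25),key=cv2.contourArea))
roi=np.zeros(m.shape,bool); roi[y:y+h,x:x+w]=1
for c in blobs((hsv[...,1]<70)&(hsv[...,0]>95)&(hsv[...,2]>85)&roi,1000,3): print("plate",cv2.boundingRect(c),rect(K,T,c,36))
goto([548,344.5,80],-3.3)
E
```

```text
blue (157, 166, 94, 100) (array([484.78, 459.38]), (75.11946868896484, 84.78142547607422), 67.26146697998047)
blue (286, 108, 71, 70) (array([548.14, 344.26]), (57.77841567993164, 57.2103157043457), 86.67288208007812)
blue (535, 0, 105, 139) (array([595.37, 131.11]), (98.55167388916016, 77.481201171875), 12.091625213623047)
plate (538, 0, 102, 136) (array([592.74, 129.43]), (84.57506561279297, 75.1433334350586), 12.12686824798584)
t 20.45 tcp [501.18 344.63 150.28] w 84.8 F [0.74 0.14 0.51]
row [ 4.65 -0.25  7.04 -0.02 -0.2  -0.02]
```

View pics/w5.png

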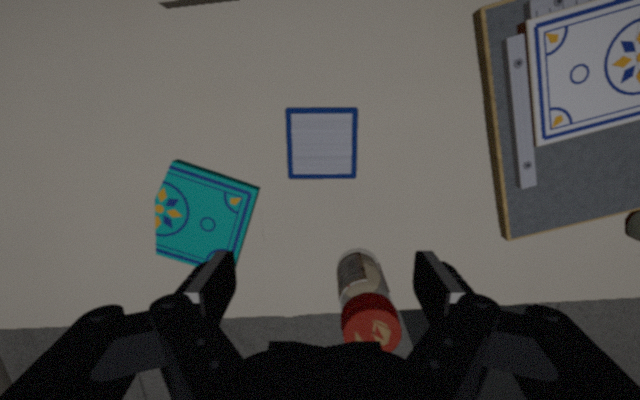

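The blue tin is square in view at (286–357, 108–178). It measures (548.1, 344.3), 58 mm across and turned -3.3°, which matches the first estimate. I'll go and grasp it.

Emit:
send_rows(
  series=[
    [2.5, -0.1, 1, 0, -0.2, 0],
    [4.7, -0.2, 3, 0, -0.2, 0],
    [4.7, -0.2, 6, 0, -0.2, 0],
    [4.7, -0.2, 9, 0, -0.2, 0],
    [4.7, -0.2, 11.5, 0, -0.2, 0],
    [4.7, -0.2, 13, 0, -0.2, 0],
    [4.7, -0.2, 14, 0, -0.2, 0],
    [4.7, -0.2, 14.5, 0, -0.2, 0],
    [4.7, -0.2, 14.7, 0, -0.2, 0],
    [4.7, -0.2, 14.7, 0, -0.2, 0],
  ],
)

```text
time: 21.45
ee_pos: [549.1, 344.3, 4.2]
orientation: [-3.139, 0.091, -0.001]
contact_force: [-0.2, 0.2, 0.5]
gripper_width: 85.2
grip_force: 0.0
```

Emit:
send_rows(
  series=[
    [0, 0, 0, 0, 0, 0],
    [0, 0, 0, 0, 0, 0],
    [0, 0, 0, 0, 0, 0],
    [0, 0, 0, 0, 0, 0],
    [0, 0, 0, 0, 0, 0],
    [0, 0, 0, 0, 0, 0],
    [0, 0, 0, 0, 0, 0],
    [0, 0, 0, 0, 0, 0],
    [0, 0, 0, 0, 0, 0],
    [0, 0, 0, 0, 0, 0],
  ],
  hand=5.4,
  grip_force=40,
)

```text
time: 22.45
ee_pos: [549.2, 344.3, 4.5]
orientation: [-3.139, 0.091, -0.002]
contact_force: [-1.3, -0.4, 6.9]
gripper_width: 59.6
grip_force: 44.9
```

```bash
python3 - <<'E'
from h import *
print(J2W(35,30)); goto([*J2W(35,30),110],11.94)
E
```

```text
[602.74  86.54]
t 22.45 tcp [549.17 344.3    4.51] w 59.6 F [-1.26 -0.36  6.9 ]
row [  6.84  25.41 -10.58  -0.07  -0.07 -15.25]
```

Emit:
send_rows(
  series=[
    [0, 0, -0.5, 0, 0, 0],
    [0, 0, -2, 0, 0, 0],
    [0, 0, -4, 0, 0, 0],
    [0.5, 2, -7, 0, 0, -3],
    [1.5, 5, -9.5, 0, 0, -6],
    [2.6, 9, -10.5, 0, 0, -9],
    [3.6, 13, -10.5, 0, 0, -12],
    [4.6, 17, -10.5, 0, 0, -15],
    [5.7, 21, -10.5, 0, 0, -15.2],
    [6.5, 24, -10.5, 0, 0, -15.2],
  ],
)

```text
time: 23.45
ee_pos: [599.6, 98.2, 109.2]
orientation: [-3.124, -0.324, -0.0]
contact_force: [0.5, 0.2, -3.5]
gripper_width: 59.5
grip_force: 44.6
```

Emit:
send_rows(
  series=[
    [0.2, 0.7, 0, 0, 0, 0],
    [0.4, 1.4, 0, 0, 0, 0],
    [0.4, 1.4, 0, 0, 0, 0],
    [0.4, 1.4, 0, 0, 0, 0],
    [0.4, 1.4, 0, 0, 0, 0],
    [0.4, 1.4, 0, 0, 0, 0],
    [0.4, 1.4, 0, 0, 0, 0],
    [0.4, 1.4, 0, 0, 0, 0],
    [0.4, 1.4, 0, 0, 0, 0],
    [0.4, 1.4, 0, 0, 0, 0],
  ],
)

```text
time: 24.45
ee_pos: [606.5, 87.7, 108.4]
orientation: [-3.124, -0.325, -0.0]
contact_force: [-0.2, -0.0, -4.1]
gripper_width: 59.1
grip_force: 44.7
```

```bash
python3 - <<'E'
from h import *
goto([*J2W(36,30),36.5],11.94)
print(W2J(manip.state()["ee_pos"][:2]))
E
```

```text
t 24.45 tcp [606.54  87.66 108.36] w 59.1 F [-0.18 -0.02 -4.13]
row [-0.3   0.03  7.19 -0.03 -0.01 -0.06]
[[38.96 30.3 ]]
```

Emit:
send_rows(
  series=[
    [-0.3, 0, 1, 0, 0, 0],
    [-0.3, 0, 2.5, 0, 0, 0],
    [-0.3, 0, 4, 0, 0, 0],
    [-0.3, 0, 5.2, 0, 0, 0],
    [-0.3, 0, 6, 0, 0, 0],
    [-0.3, 0, 6.4, 0, 0, 0],
    [-0.3, 0, 6.6, 0, 0, 0],
    [-0.3, 0, 6.7, 0, 0, 0],
    [-0.3, 0, 6.8, 0, 0, 0],
    [-0.3, 0, 6.8, 0, 0, 0],
  ],
)

```text
time: 25.45
ee_pos: [603.8, 87.1, 40.7]
orientation: [-3.124, -0.325, -0.001]
contact_force: [-0.0, -0.1, -3.5]
gripper_width: 59.5
grip_force: 44.7
```

Emit:
send_rows(
  series=[
    [0, 0, 0.05, 0, 0, 0],
    [0, 0, 0.1, 0, 0, 0],
    [0, 0, 0.15, 0, 0, 0],
    [0, 0, 0.2, 0, 0, 0],
    [0, 0, 0.25, 0, 0, 0],
    [0, 0, 0.3, 0, 0, 0],
    [0, 0, 0.3, 0, 0, 0],
    [0, 0, 0.3, 0, 0, 0],
    [0, 0, 0.3, 0, 0, 0],
    [0, 0, 0.3, 0, 0, 0],
  ],
)

```text
time: 26.45
ee_pos: [603.6, 87.1, 37.4]
orientation: [-3.124, -0.325, -0.0]
contact_force: [-0.5, 0.8, -3.4]
gripper_width: 59.4
grip_force: 44.7
```

Emit:
send_rows(
  series=[
    [0, 0, 0.05, 0, 0, 0],
    [0, 0, 0.05, 0, 0, 0],
    [0, 0, 0.1, 0, 0, 0],
    [0, 0, 0.1, 0, 0, 0],
    [0, 0, 0.15, 0, 0, 0],
    [0, 0, 0.15, 0, 0, 0],
    [0, 0, 0.2, 0, 0, 0],
    [0, 0, 0.2, 0, 0, 0],
    [0, 0, 0.2, 0, 0, 0],
    [0, 0, 0.2, 0, 0, 0],
  ],
)

```text
time: 27.45
ee_pos: [603.7, 87.0, 36.5]
orientation: [-3.124, -0.326, -0.001]
contact_force: [-4.9, 0.6, 10.1]
gripper_width: 59.0
grip_force: 46.3
```

Seated at 36.5 mm with 10 N. Releasing.

Emit:
send_rows(
  series=[
    [0, 0, 0, 0, 0, 0],
    [0, 0, 0, 0, 0, 0],
    [0, 0, 0, 0, 0, 0],
    [0, 0, 0, 0, 0, 0],
    [0, 0, 0, 0, 0, 0],
    [0, 0, -0.5, 0, 0, 0],
    [0, 0, -2, 0, 0, 0],
    [0, 0, -5, 0, 0, 0],
    [-1, 0, -8, 0, 0, 0],
    [-3, 0, -12, 0, 0, 0],
  ],
  hand=8.5,
)

```text
time: 28.45
ee_pos: [573.9, 80.6, 155.3]
orientation: [3.124, 0.325, -0.003]
contact_force: [0.0, 1.2, 0.8]
gripper_width: 85.0
grip_force: 0.0
```

Emit:
send_rows(
  series=[
    [-1, 0, -1, 0, 0, 0],
    [-2, 0, -1, 0, 0, 0],
    [-3, 0, -1, 0, 0, 0],
    [-3, 0, -1, 0, 0, 0],
    [-3, 0, -1, 0, 0, 0],
    [-3, 0, -1, 0, 0, 0],
    [-3, 0, -1, 0, 0, 0],
    [-3, 0, -1, 0, 0, 0],
    [-3, 0, -1, 0, 0, 0],
    [-3, 0, -1, 0, 0, 0],
  ],
)

```text
time: 29.45
ee_pos: [545.0, 74.6, 165.2]
orientation: [-3.124, -0.325, 0.0]
contact_force: [-0.4, -0.0, -1.2]
gripper_width: 84.8
grip_force: 0.0
```

```bash
cat > tin.py <<'E'
from h import *
def tin(im,K,T):
    hsv=cv2.cvtColor(im,cv2.COLOR_BGR2HSV)
    m=(hsv[...,0]>100)&(hsv[...,0]<125)&(hsv[...,1]>120)&(hsv[...,2]>30)
    for c in blobs(m,1000,5): print("blue",cv2.boundingRect(c),rect(K,T,c,68),W2J(rect(K,T,c,68)[0]))
E
python3 - <<'E'
from tin import *
im,(K,T),st=shot("wrist","w6"); print(st["time"],W2J(st["ee_pos"][:2]),st["ee_pos"][2])
tin(im,K,T)
goto([440,-290,170],11.94)
E
```

```text
29.45 [[-23.98  30.29]] 165.2399435058301
blue (229, 74, 188, 105) (array([603.03,  87.96]), (78.07330322265625, 138.73654174804688), 12.138993263244629) [[35.58 31.33]]
t 29.5 tcp [544.96  74.66 165.29] w 84.9 F [-0.47  0.46 -0.39]
row [-17.78  33.52  -0.49  -0.03  -0.    -0.06]
```

View pics/w6.png

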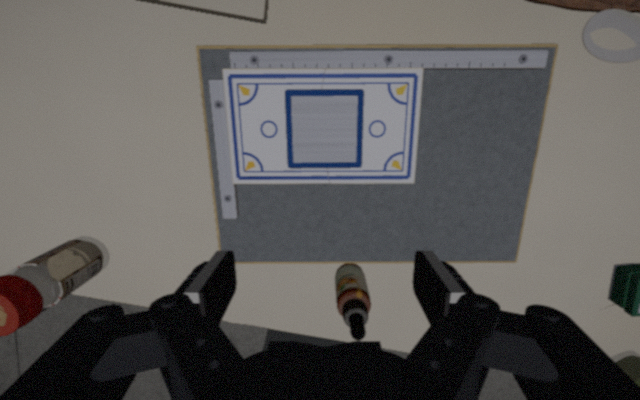

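The blue tin sits square over the break at (286–362, 90–167), and the tile is still home. Next is the green tin. The hob is close beside it, so I'll approach with the fingers closing roughly along world x (heading about -72°).

```bash
python3 - <<'E'
from h import *
im=cv2.imread("pics/w6.png"); K,T=cam("wrist",manip.state())
print(W2J(ray(K,T,[(324.5,128.3),(287,91),(362,91),(288,166),(361,166)],68)))
goto([492,-245,165],-72.2)
E
```

```text
[[35.85 29.86]
 [63.08 57.9 ]
 [63.01  1.77]
 [ 6.48 59.13]
 [ 6.41  0.65]]
t 29.5 tcp [544.96  74.66 165.29] w 84.9 F [-0.47  0.46 -0.39]
row [-11.76  30.19   0.01  -0.02   0.02  84.08]
```

Emit:
send_rows(
  series=[
    [-0.6, 3.2, 0, 0, 0, 8.4],
    [-1.2, 6.4, 0, 0, 0, 16.8],
    [-1.8, 9.6, 0, 0, 0, 25.2],
    [-2.4, 12.8, 0, 0, 0, 33.6],
    [-3.0, 16, 0, 0, 0, 42],
    [-3.6, 19.2, 0, 0, 0, 50],
    [-4.2, 22.4, 0, 0, 0, 58.5],
    [-4.8, 25.6, 0, 0, 0, 67],
    [-5.4, 28.8, 0, 0, 0, 75],
    [-6, 31, 0, 0, 0, 83],
  ],
)

```text
time: 30.5
ee_pos: [549.9, -243.0, 165.1]
orientation: [-2.549, 1.835, 0.0]
contact_force: [0.1, 0.1, -0.6]
gripper_width: 84.9
grip_force: 0.0
```

```bash
python3 - <<'E'
from h import *
goto([492,-245,165],-72.2)
E
```

```text
t 30.5 tcp [ 549.94 -242.99  165.13] w 84.9 F [ 0.1   0.14 -0.63]
row [-1.65  5.56  0.01 -0.01  0.02  0.7 ]
```

Emit:
send_rows(
  series=[
    [-0.8, 2.8, 0, 0, 0, 0.7],
    [-1.6, 5.5, 0, 0, 0, 0.7],
    [-1.6, 5.5, 0, 0, 0, 0.7],
    [-1.6, 5.5, 0, 0, 0, 0.7],
    [-1.6, 5.5, 0, 0, 0, 0.7],
    [-1.6, 5.5, 0, 0, 0, 0.7],
    [-1.6, 5.5, 0, 0, 0, 0.7],
    [-1.6, 5.5, 0, 0, 0, 0.7],
    [-1.6, 5.5, 0, 0, 0, 0.7],
    [-1.6, 5.5, 0, 0, 0, 0.7],
  ],
)

```text
time: 31.5
ee_pos: [492.9, -243.7, 165.1]
orientation: [-2.544, 1.842, 0.001]
contact_force: [-1.1, 0.2, -0.6]
gripper_width: 84.8
grip_force: 0.0
```

```bash
python3 - <<'E'
from h import *
im,(K,T),st=shot("wrist","w7"); print(st["time"],st["ee_pos"])
hsv=cv2.cvtColor(im,cv2.COLOR_BGR2HSV)
m=(hsv[...,0]>60)&(hsv[...,0]<90)&(hsv[...,1]>100)
for c in blobs(m,600,15): print("green",cv2.boundingRect(c),rect(K,T,c,32))
E
```

```text
31.5 [ 492.86 -243.7   165.13]
green (10, 253, 630, 147) (array([443.5, -93.1]), (740.8731079101562, 188.79542541503906), 18.167871475219727)
green (302, 110, 51, 52) (array([ 507.  , -292.51]), (44.707611083984375, 44.88264465332031), 17.813806533813477)
```

View pics/w7.png

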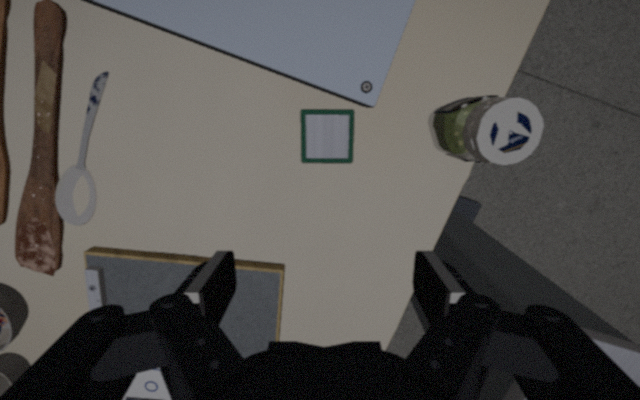

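The green tin is at (302–353, 110–162). It measures (507.0, -292.5) and is turned 17.8°, which agrees with the earlier reading. The hob corner at (375,105) and the white jar at (500,130) are its neighbours. I need the hob's height.

```bash
python3 - <<'E'
from h import *
K,T=cam("wrist",manip.state()); Kt,Tt=cam("top")
im=cv2.imread("pics/top0.png"); print(im[196:210,424].sum(1), im[180,410:430].sum(1))
for px in((419,202),(420,203),(421,205)):
  for z in(0,25,40,55,70,85): print(px,z,ray(K,T,(376,106),z)[0],ray(Kt,Tt,px,z)[0])
goto([507,-292.5,4],-72.2)
E
```

```text
[167 162 149 130 115 113 106  90 150 378 380 378 378 380] [390 390 390 390 390 388 387 390 388 385 385 273  78 105 304 389 388 389
 387 390]
(419, 202) 0 [ 469.5  -332.58] [ 488.71 -320.46]
(419, 202) 25 [ 473.25 -330.87] [ 483.83 -315.05]
(419, 202) 40 [ 475.5  -329.84] [ 480.91 -311.8 ]
(419, 202) 55 [ 477.75 -328.82] [ 477.98 -308.54]
(419, 202) 70 [ 480.   -327.79] [ 475.05 -305.29]
(419, 202) 85 [ 482.25 -326.76] [ 472.12 -302.04]
(420, 203) 0 [ 469.5  -332.58] [ 485.06 -323.73]
(420, 203) 25 [ 473.25 -330.87] [ 480.23 -318.26]
(420, 203) 40 [ 475.5  -329.84] [ 477.34 -314.98]
(420, 203) 55 [ 477.75 -328.82] [ 474.44 -311.7 ]
(420, 203) 70 [ 480.   -327.79] [ 471.55 -308.42]
(420, 203) 85 [ 482.25 -326.76] [ 468.65 -305.14]
(421, 205) 0 [ 469.5  -332.58] [ 477.85 -326.74]
(421, 205) 25 [ 473.25 -330.87] [ 473.13 -321.23]
(421, 205) 40 [ 475.5  -329.84] [ 470.3  -317.93]
(421, 205) 55 [ 477.75 -328.82] [ 467.46 -314.62]
(421, 205) 70 [ 480.   -327.79] [ 464.63 -311.32]
(421, 205) 85 [ 482.25 -326.76] [ 461.8  -308.01]
t 31.55 tcp [ 492.85 -243.7   165.14] w 84.4 F [-0.46  0.55 -0.91]
row [ 5.08  0.18 16.11 -0.    0.03  0.39]
```

The rays put the hob below about 45 mm, well under the gripper body at 78 mm. I'll go in.

Emit:
send_rows(
  series=[
    [2.5, 0.1, 1, 0, 0, 0.4],
    [5.1, 0.2, 3, 0, 0, 0.4],
    [5.1, 0.2, 6, 0, 0, 0.4],
    [5.1, 0.2, 9, 0, 0, 0.4],
    [5.1, 0.2, 12, 0, 0, 0.4],
    [5.1, 0.2, 14, 0, 0, 0.4],
    [5.1, 0.2, 15, 0, 0, 0.4],
    [5.1, 0.2, 15.7, 0, 0, 0.4],
    [5.1, 0.2, 16, 0, 0, 0.4],
    [5.1, 0.2, 16, 0, 0, 0.4],
  ],
)

```text
time: 32.55
ee_pos: [507.2, -292.8, 5.6]
orientation: [-2.538, 1.851, -0.001]
contact_force: [0.2, 1.4, -0.3]
gripper_width: 84.8
grip_force: 0.0
```

Emit:
send_rows(
  series=[
    [0, 0, 0, 0, 0, 0],
    [0, 0, 0, 0, 0, 0],
    [0, 0, 0, 0, 0, 0],
    [0, 0, 0, 0, 0, 0],
    [0, 0, 0, 0, 0, 0],
    [0, 0, 0, 0, 0, 0],
    [0, 0, 0, 0, 0, 0],
    [0, 0, 0, 0, 0, 0],
    [0, 0, 0, 0, 0, 0],
    [0, 0, 0, 0, 0, 0],
  ],
  hand=4.2,
  grip_force=40,
)

```text
time: 33.55
ee_pos: [507.3, -292.9, 6.0]
orientation: [-2.538, 1.851, -0.001]
contact_force: [-0.2, 1.5, 5.7]
gripper_width: 47.1
grip_force: 42.8
```

```bash
python3 - <<'E'
from h import *
goto([*J2W(35.8,29.9),150],11.94-90)
E
```

```text
t 33.55 tcp [ 507.28 -292.87    6.05] w 47.1 F [-0.2   1.47  5.7 ]
row [-33.19 -20.78 -14.38  -0.06  -0.01   5.86]
```

Emit:
send_rows(
  series=[
    [0, 0, -0.5, 0, 0, 0],
    [0, 0, -2, 0, 0, 0],
    [0, 0, -5, 0, 0, 0],
    [-1.5, -1, -9, 0, 0, 0],
    [-4.5, -3, -13, 0, 0, 1],
    [-8, -5, -14.4, 0, 0, 2],
    [-12, -7.5, -14.4, 0, 0, 3],
    [-16, -10, -14.4, 0, 0, 4],
    [-20, -12.5, -14.4, 0, 0, 5],
    [-24, -15, -14.4, 0, 0, 5.9],
  ],
)

```text
time: 34.55
ee_pos: [575.9, -16.6, 149.3]
orientation: [-2.438, 1.981, 0.001]
contact_force: [1.5, -1.0, -3.6]
gripper_width: 47.5
grip_force: 42.1
```

```bash
python3 - <<'E'
from h import *
goto([*J2W(35.8,29.9),150],11.94-90)
E
```

```text
t 34.55 tcp [575.92 -16.58 149.33] w 47.5 F [ 1.54 -1.03 -3.62]
row [-9.53 -4.82 -0.06  0.02  0.05 -0.12]
```

Emit:
send_rows(
  series=[
    [-3, -1.5, 0, 0, 0, 0],
    [-6, -3, 0, 0, 0, 0],
    [-8, -4.2, 0, 0, 0, 0],
    [-8.8, -4.5, 0, 0, 0, 0],
    [-8.8, -4.5, 0, 0, 0, 0],
    [-8.8, -4.5, 0, 0, 0, 0],
    [-8.8, -4.5, 0, 0, 0, 0],
    [-8.8, -4.5, 0, 0, 0, 0],
    [-8.8, -4.5, 0, 0, 0, 0],
    [-8.8, -4.5, 0, 0, 0, 0],
  ],
)

```text
time: 35.55
ee_pos: [602.2, 76.5, 149.5]
orientation: [-2.438, 1.98, 0.0]
contact_force: [-0.1, 1.1, -2.7]
gripper_width: 46.9
grip_force: 42.1
```

```bash
python3 - <<'E'
from h import *
goto([*J2W(35.8,29.9),74],11.94-90)
E
```

```text
t 35.55 tcp [602.24  76.49 149.47] w 46.9 F [-0.08  1.07 -2.66]
row [-0.96 -0.33  7.55 -0.01  0.03 -0.09]
```

Emit:
send_rows(
  series=[
    [-0.5, -0.2, 1, 0, 0, 0],
    [-1, -0.3, 2.5, 0, 0, 0],
    [-1, -0.3, 4, 0, 0, 0],
    [-1, -0.3, 5.3, 0, 0, 0],
    [-1, -0.3, 6.2, 0, 0, 0],
    [-1, -0.3, 6.7, 0, 0, 0],
    [-1, -0.3, 6.9, 0, 0, 0],
    [-1, -0.3, 7, 0, 0, 0],
    [-1, -0.3, 7.1, 0, 0, 0],
    [-1, -0.3, 7.1, 0, 0, 0],
  ],
)

```text
time: 36.55
ee_pos: [603.3, 87.4, 78.7]
orientation: [-2.439, 1.979, -0.0]
contact_force: [-0.2, 0.1, -3.2]
gripper_width: 47.6
grip_force: 42.2
```

Emit:
send_rows(
  series=[
    [0, 0, 0, 0, 0, 0],
    [0, 0, 0.05, 0, 0, 0],
    [0, 0, 0.1, 0, 0, 0],
    [0, 0, 0.15, 0, 0, 0],
    [0, 0, 0.2, 0, 0, 0],
    [0, 0, 0.25, 0, 0, 0],
    [0, 0, 0.3, 0, 0, 0],
    [0, 0, 0.3, 0, 0, 0],
    [0, 0, 0.3, 0, 0, 0],
    [0, 0, 0.3, 0, 0, 0],
  ],
)

```text
time: 37.55
ee_pos: [603.2, 87.4, 75.4]
orientation: [-2.439, 1.979, 0.0]
contact_force: [0.1, -0.3, -1.8]
gripper_width: 47.6
grip_force: 42.2
```

```bash
python3 - <<'E'
from h import *
goto([*J2W(35.8,29.9),74],11.94-90); print(W2J(manip.state()["ee_pos"][:2]))
E
```

```text
t 37.55 tcp [603.16  87.38  75.37] w 47.6 F [ 0.1  -0.28 -1.85]
row [ 0.08 -0.02  0.14 -0.01  0.03 -0.06]
[[35.59 30.73]]
```

Emit:
send_rows(
  series=[
    [0, 0, 0.05, 0, 0, 0],
    [0, 0, 0.05, 0, 0, 0],
    [0, 0, 0.1, 0, 0, 0],
    [0, 0, 0.1, 0, 0, 0],
    [0, 0, 0.15, 0, 0, 0],
    [0, 0, 0.15, 0, 0, 0],
    [0, 0, 0.15, 0, 0, 0],
    [0, 0, 0.15, 0, 0, 0],
    [0, 0, 0.15, 0, 0, 0],
    [0, 0, 0.15, 0, 0, 0],
  ],
)

```text
time: 38.55
ee_pos: [603.2, 87.4, 74.1]
orientation: [-2.439, 1.979, 0.0]
contact_force: [-1.1, 0.5, 1.9]
gripper_width: 47.4
grip_force: 42.7
```

Seated at 74 mm, with the weight off the wrist. Releasing and retreating straight up.

Emit:
send_rows(
  series=[
    [0, 0, 0, 0, 0, 0],
    [0, 0, 0, 0, 0, 0],
    [0, 0, 0, 0, 0, 0],
    [0, 0, 0, 0, 0, 0],
    [0, 0, 0, 0, 0, 0],
    [0, 0, -0.5, 0, 0, 0],
    [0, 0, -2, 0, 0, 0],
    [0, 0, -5, 0, 0, 0],
    [2, 0, -9, 0, 0, 0],
    [5, 0, -12, 0, 0, 0],
  ],
  hand=8.5,
)

```text
time: 39.55
ee_pos: [614.0, 38.9, 196.7]
orientation: [-2.44, 1.975, -0.002]
contact_force: [1.6, 0.5, 0.1]
gripper_width: 85.0
grip_force: 0.0
```

Emit:
send_rows(
  series=[
    [1.5, 0, -2, 0, 0, 0],
    [1.5, 0, -3, 0, 0, 0],
    [1.5, 0, -3, 0, 0, 0],
    [1.5, 0, -3, 0, 0, 0],
    [1.5, 0, -3, 0, 0, 0],
    [1.5, 0, -3, 0, 0, 0],
    [1.5, 0, -3, 0, 0, 0],
    [1.5, 0, -3, 0, 0, 0],
    [1.5, 0, -3, 0, 0, 0],
    [1.5, 0, -3, 0, 0, 0],
  ],
)

```text
time: 40.55
ee_pos: [616.5, 23.7, 223.8]
orientation: [-2.439, 1.979, 0.0]
contact_force: [-0.4, -0.1, 0.1]
gripper_width: 84.6
grip_force: 0.0
```

```bash
python3 - <<'E'
from h import *
im,(K,T),st=shot("top","t9")
print(st["time"],st["contact_force"],st["ee_pos"])
im2,(K2,T2),_=shot("side","s9")
a=cv2.resize(im[130:230,250:380],(400,308)); b=cv2.resize(im2[150:250,270:430],(400,250))
b=cv2.copyMakeBorder(b,0,58,0,0,cv2.BORDER_CONSTANT)
cv2.imwrite("pics/f9.png",cv2.convertScaleAbs(np.hstack([a,b]),alpha=1.5))
E
```

```text
40.55 [-0.41 -0.05  0.08] [616.54  23.71 223.76]
```

View pics/f9.png

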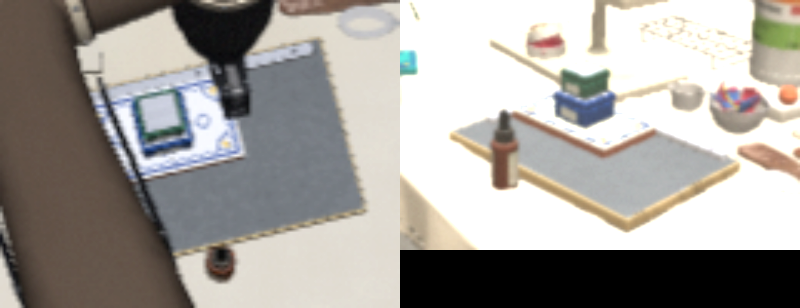

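The green tin stands squarely on the blue one and the tile is still home. That was my eleventh viewed picture, one over the limit, so the last check is numbers only before I hand in.

```bash
python3 - <<'E'
from h import *
im=cv2.imread("pics/s9.png"); K,T=cam("side"); hsv=cv2.cvtColor(im,cv2.COLOR_BGR2HSV)
roi=np.zeros(im.shape[:2],bool); roi[165:210,325:375]=1
im=cv2.imread("pics/t9.png"); K,T=cam("top"); hsv=cv2.cvtColor(im,cv2.COLOR_BGR2HSV)
roi=np.zeros(im.shape[:2],bool); roi[155:185,288:318]=1
m=(hsv[...,0]>60)&(hsv[...,0]<100)&(hsv[...,1]>60)&roi
for c in blobs(m,30,9): r=rect(K,T,c,100); print("green top",r,W2J(r[0]))
s=manip.state(); print(s["contact_force"],s["gripper_width"])
print(manip.close_job())
E
```

```text
green top (array([599.5 ,  86.47]), (47.793399810791016, 47.95646286010742), 11.23932933807373) [[31.82 30.6 ]]
[-0.53  0.38  0.01] 84.93887925001725
the job is handed in; nothing more can be done
None
```

The job is handed in at about 41 s of the 72 s allowed, with no verdict shown: by my measurements both pieces are home, the blue tin is within about 1 mm of the break's middle, and the green tin is square and within about 4 mm of centre on it; I viewed 11 pictures, one over the limit of 10.

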